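Weigh out a charge of copper plating balls

TASK

Take the scoop that holds three copper balls (not the one with a single ball) and pour all three into the pan of the spring scale, so that their weight sinks the pan onto its stop. Touch the pan with neither the scoop nor the gripper, then set the empty scoop down upright on the bench and let go; leave the other scoop where it is.

Things in the scene. Friction and masses are not known exactly. Their poses are not given: they have to be found in the camera images.
- scoop_grip (a point): Wooden handle of the scoop with three balls, upright behind the aluminium trough: 16 mm thick (y), 28 mm long (x), 60 to 112 mm above the scoop's flat underside. The point is its centre, 88 mm above the underside. Axes: z up, y across the handle, -x towards the open mouth. The empty scoop weighs about 0.16 kg.
- scoop_lip (a point): Middle of that scoop's pouring lip, 114 mm in front (-x) of the handle's centre and 74 mm below it; same axes. The trough is 72 mm wide, 36 mm high. Its floor is flat, then a ramp rises at 16 degrees to the lip: the balls roll out forwards once the mouth is tipped down over about 20 degrees (35 to 40 empties it).
- scale: Spring scale, fixed: square grey base 150 mm wide, 40 mm high, round steel pan above. Origin: centre of the underside; x, y along the base's sides, z up. A flat gauge post (20 by 8 mm) stands 66 mm along +x and 55 mm along +y from the centre, just outside the pan, top at 128 mm.
- pan_rim (a point): Centre of the pan's mouth, level with its rim. The rim is 150 mm across and, unloaded, 122 mm above the bench; the pan is 48 mm deep, its floor 96 mm across. It sinks with the pan.
- pan_floor (a point): Centre of the pan's inner floor, 44 mm under its rim; it sinks with the pan.
- pan (a joint): How far the pan has sunk on its spring, m: 0 empty, 0.025 on the hard stop. It starts to sink at about 30 g and reaches the stop at about 200 g, so it takes all three balls.
- ball_1_center (a point): Centre of copper ball 1 of the three: 26 mm across, about 82 g, loose in the scoop.
- ball_2_center (a point): Centre of copper ball 2 of the three: 26 mm across, about 82 g, loose in the scoop.
- ball_3_center (a point): Centre of copper ball 3 of the three: 26 mm across, about 82 g, loose in the scoop.
- other_scoop_grip (a point): Handle of the other scoop, of the same make, which holds only one ball and stays where it is. Origin and axes as for the first scoop's handle.
Mind the look-alikes: they are no part of the job. There is more than one size of the scale; the job needs the larger.

How it is judged:
By the outcome, as a careful person would: the job done as asked, in the order asked, and still so for the second after the job is handed in, with the robot touching nothing.
It also fails if it takes over 64 s, if anything falls off the work surface, if the arm or the gripper's body presses on something with over 40 N, if the wrist force passes 120 N, or if a joint passes its speed limit or range.

ROBOT

A 7-joint arm with a two-finger parallel gripper is mounted at the origin on the work surface; the furniture and walls round the work are solid. World frame = base frame: x ahead of the robot, y to its left, z up, the work surface at z = 0. Lengths are in m, angles in rad, forces in N, time in s.
With the tool pointing down it reaches from about 0.35 to 0.9 m from the base axis. Payload 8.1 kg.
Tool frame: the origin (TCP) lies on the centre line of the jaws, within the pads' length; the fingertips stand 8 mm ahead of it and the grasp point (between the pads) lies 11 mm behind it; x points along the fingers, y is the direction in which the jaws open and shut, and the axes are right-handed (so a half turn about x gives the same grasp; the last joint's range is limited). The gripper opens to 85 mm and grips with 20 to 120 N. Pads are 22 mm wide; open, the fingers measure 114 mm over their backs; the gripper's body (76 mm by 85 mm) begins 54 mm behind the grasp point. The pads swing forward as they close: fully open they stand 13 mm farther back than shut.
Start: joints at [1.145, 0.434, 0.025, 1.573, -0.012, 1.134, -0.075], TCP at [0.198, -0.593, 0.239] pointing down, gripper open.
Joint ranges: [-2.62, 2.62], [-0.44, 2.09], [-1.27, 1.32], [0.08, 2.57], [-1.32, 4.46], [0.12, 2], [-2.74, 2.74]. Speed limits (rad/s): [2.22, 2.22, 3.01, 3.01, 3.14, 3.14, 3.14].

INTERFACE

Orientations are given as a unit quaternion [w, x, y, z].
In Python, from station import env, eyes gives the robot as it stands. The module is installed in compiled form; this text tells all that it offers.
- The arm moves only by the tool carry_out, never from a script. Its argument "plan" is a list that holds one entry, the list of rows, each a list of 6 numbers: the shift along the tool's x, y, z normalised to -1 to 1, where 1 is 20 cm, then the turn, a rotation vector about the tool's x, y, z normalised to -1 to 1, where 1 is 0.12 rad. In form: [[[x, y, z, wx, wy, wz], ...]]. A call has exactly 5 rows; each row shifts and turns the commanded pose from where the row before left it, along the tool's axes as they then stand; what a row does not reach is not made up. A row lasts 1/12 s, in which the tool goes at most 41.7 mm and 7.16 degrees, less where a joint would pass 70% of its speed; a pose out of reach is approached as far as the arm can. A call with a number of a shift or a turn outside -1 to 1 is refused whole. A call with a gripper value outside its range is refused whole. "grip" is the opening, from 0 (shut) to 1 (fully open), set as the call begins (left out, the last holds). The fingers move at their own pace and stop on an object; "force" is the grip in N (left out, the last holds). Time passes only in rows, so rows that do not move let the fingers close, or fill a call up. It gives the time, the measured TCP pose, the force and the opening at its end, in the units of the state.
- env.sense(): the state, without advancing time (a new reading comes with each control period).
- eyes.capture(name): name is "scene" or "top" or "wrist"; returns a dict with "img" (400x640x3 uint8, blue, green, red), "depth" (400x640 float32, m along the optical axis (not along the pixel's ray), 0 where there is no reading), "fx", "fy", "cx", "cy" (pixels), "R" (3x3) and "t" (3): a world point X has camera coordinates R X + t. Camera axes: x right, y down, z forward; pixel columns grow to the right and rows downward; lengths in m; the calibration is good to about 2 mm. The wrist camera is an equidistant fisheye: a pixel r from the principal point sees the ray r / f radians off the axis. A picture is of the moment at which its call begins.
- env.close_job(): hands the job in, once; it reports no verdict.
The state is a dict: "t": time; "joints": joint angles; "joint_vel": joint speeds; "tau": joint torques, N m; "eef_pos": TCP position; "eef_rot": TCP orientation; "wrist_force": force on the tool from outside, world axes, zero at the start; "wrist_torque": the same for the moment, N m; "opening": finger opening in m.
Only numpy, scipy, OpenCV 4.12 (cv2) and the standard library are available. Lean on these libraries where they do the work, as an engineer would, in place of code of your own. Each camera call takes 0.05 s, during which the arm holds its last target.

## Working session

There is one attempt and no reset: what is moved stays moved. The work goes in short steps, Python scripts to look and compute and a tool call to move; the robot and the scene stay as the last step left them, time stands still between calls to the robot, and variables do not carry over. Pictures are saved under pics/ and viewed, and the job is handed in when it is done.

Besides the shell and the picture viewer there is one more tool, called after "Call:" as name(argument=value, ...), one argument or row to a line, values as JSON. carry_out: Moves the arm, as the interface text tells. Scaled input: -1 to 1 covers 20 cm each way for a shift and 0.12 rad each way for a turn. Its arguments: {"type":"object","properties":{"plan":{"type":"array"},"grip":{"type":"number"},"force":{"type":"number"}},"required":["plan"]}

```bash
mkdir -p pics; ls; python3 - <<'E'
from station import env, eyes
import cv2,pickle
s=env.sense();print({k:s[k] for k in('t','eef_pos','eef_rot','opening','wrist_force')})
for n in('scene','top','wrist'):
    c=eyes.capture(n);cv2.imwrite(f'pics/{n}0.png',c['img']);pickle.dump(c,open(f'pics/{n}0.pkl','wb'))
    print(n,c['fx'],c['fy'],c['cx'],c['cy'],c['R'],c['t'])
E
```

```text
pics
{'t': 0.0, 'eef_pos': array([ 0.19806961, -0.59226129,  0.23850972]), 'eef_rot': array([-0.11305512, -0.69779359, -0.11414697,  0.6980495 ]), 'opening': 0.08576194899823766, 'wrist_force': array([-0.07908802,  0.5383606 ,  0.448908  ])}
scene 374.2949088461381 374.2949088461381 318.3772738076247 203.74560217451787 [[-0.56632938 -0.82385057  0.0232653 ]
 [-0.5027157   0.3229311  -0.80186808]
 [ 0.65310639 -0.46581729 -0.59704799]] [0.30156224 0.25117313 0.70752327]
top 377.9504256262682 377.9504256262682 318.2883656216744 204.66736381382339 [[-0.02552215 -0.99926925  0.02845313]
 [-0.98569973  0.02041273 -0.16727032]
 [ 0.16656728 -0.03231534 -0.98550041]] [0.10201335 0.41161548 0.90688754]
wrist 309.70691628693146 309.70691628693146 323.24357518143694 203.95350770213733 [[ 0.31650807 -0.94858885 -0.00135258]
 [-0.89646557 -0.29958206  0.32649666]
 [-0.3101163  -0.10212629 -0.94519739]] [-0.624678   -0.04293057  0.38078077]
```

View pics/scene0.png

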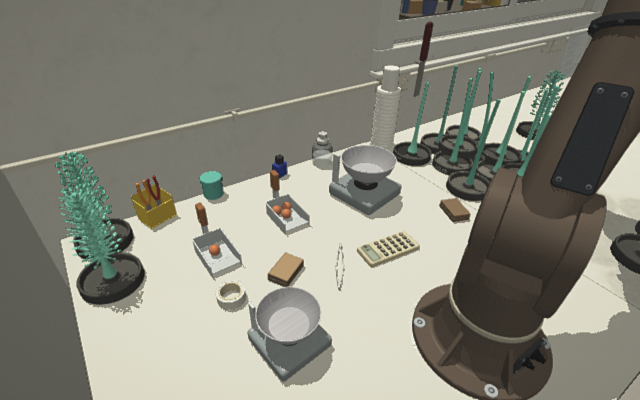

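View pics/top0.png

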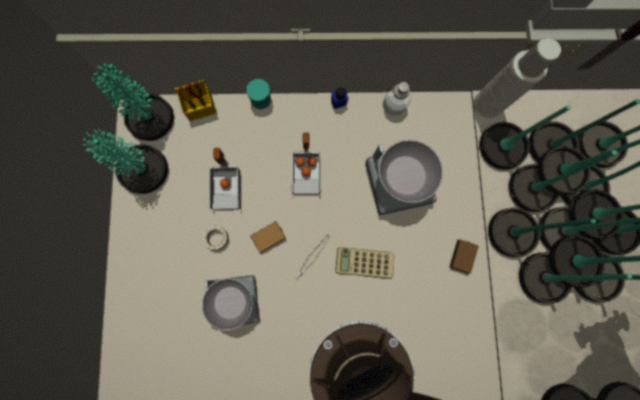

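View pics/wrist0.png

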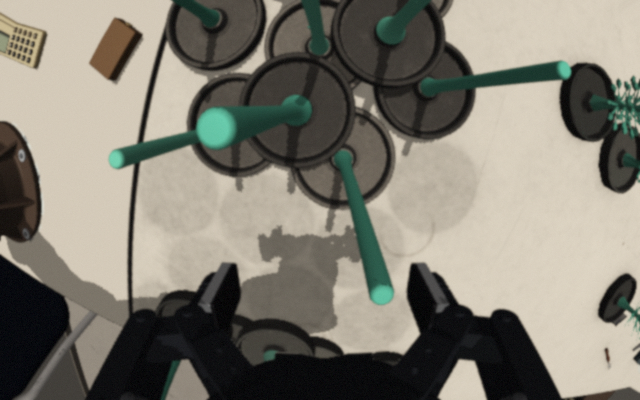

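The top view shows the three-ball scoop at about (306,172), its handle at (306,140), and the one-ball scoop at (225,188). There are scales at (408,172) and (230,303). Tall plants stand around the arm on the right. Next I measure these.

```bash
cat > h.py <<'E'
import numpy as np,cv2,pickle
def load(n): return pickle.load(open(f'pics/{n}.pkl','rb'))
def cloud(c):
    v,u=np.mgrid[0:400,0:640]; d=c['depth']
    P=np.stack([(u-c['cx'])/c['fx']*d,(v-c['cy'])/c['fy']*d,d],-1)
    W=(P-c['t'])@c['R']; W[d==0]=np.nan
    return W
def ray(c,u,v):
    o=-c['R'].T@c['t']; d=c['R'].T@np.array([(u-c['cx'])/c['fx'],(v-c['cy'])/c['fy'],1]); return o,d
def plane(c,u,v,z):
    o,d=ray(c,u,v); return o+d*(z-o[2])/d[2]
def proj(c,X):
    p=c['R']@X+c['t']; return c['fx']*p[0]/p[2]+c['cx'],c['fy']*p[1]/p[2]+c['cy']
def tri(a,ua,b,ub):
    o1,d1=ray(a,*ua);o2,d2=ray(b,*ub);d1/=np.linalg.norm(d1);d2/=np.linalg.norm(d2)
    s=np.linalg.lstsq(np.stack([d1,-d2],1),o2-o1,rcond=None)[0]
    p,q=o1+s[0]*d1,o2+s[1]*d2; return (p+q)/2,np.linalg.norm(p-q)
E
python3 - <<'E'
from h import *
np.set_printoptions(precision=3,suppress=True)
for n in('top0','scene0'):
    c=load(n);W=cloud(c);hsv=cv2.cvtColor(c['img'],cv2.COLOR_BGR2HSV)
    big=cv2.resize(c['img'][80:330,180:470] if n=='top0' else c['img'][130:390,170:430],None,fx=2.7,fy=2.7,interpolation=cv2.INTER_CUBIC);cv2.imwrite(f'pics/{n}_big.png',big)
    m=((hsv[...,0]<14)&(hsv[...,1]>120)&(hsv[...,2]>50)).astype(np.uint8)
    k,l,st,ce=cv2.connectedComponentsWithStats(m)
    print(n)
    for i in range(1,k):
        if st[i,4]>12:
            Q=W[l==i];print(st[i],ce[i],np.nanmedian(Q,0),np.nanmin(Q[:,2]),np.nanmax(Q[:,2]), c['img'][l==i].mean(0))
    # tall stuff
    for nm,(x0,x1,y0,y1) in dict(cacti=(-.6,.9,-.9,-.35)).items():
        s=(W[...,0]>x0)&(W[...,0]<x1)&(W[...,1]>y0)&(W[...,1]<y1)&(W[...,2]>.03)
        print(nm,np.nanpercentile(W[s],[0,50,99,100],axis=0))
    g=(W[...,2]>.1)&(W[...,2]<.14)&(W[...,0]>.1)&(W[...,0]<.8)&(abs(W[...,1])<.4)
    k,l,st,ce=cv2.connectedComponentsWithStats(g.astype(np.uint8))
    for i in range(1,k):
        if st[i,4]>60: Q=W[l==i];print('h',st[i],Q.min(0),Q.max(0))
E
```

```text
top0
[186  84   5   4  13] [187.923  85.231] [0.694 0.397 0.114] -0.04295067078054071 0.11750323458191414 [21.462 34.    75.385]
[303 133   6  11  57] [305.561 137.86 ] [0.56  0.12  0.112] 0.10829101430255182 0.11489855738596869 [ 35.316  65.982 109.684]
[214 148   7  12  67] [216.776 153.358] [0.526 0.326 0.112] 0.10573242243605056 0.11504303674090342 [ 28.642  58.134 100.478]
[296 157   9   9  67] [300. 161.] [0.529 0.136 0.026] 0.01837719896113778 0.031245769669460823 [ 35.299  64.687 125.313]
[308 157   8   9  61] [311.459 161.066] [0.528 0.108 0.027] 0.020485876651617406 0.030911352514030505 [ 30.311  57.115 112.246]
[302 167   8   9  63] [305.54  170.841] [0.503 0.121 0.026] 0.019586664305497267 0.032110179148571054 [ 38.175  67.73  129.635]
[221 179   8   9  60] [224.583 183.017] [0.475 0.326 0.027] 0.020326820587770408 0.032357719720912885 [ 35.267  65.6   127.5  ]
cacti [[-0.064 -0.788  0.03 ]
 [ 0.651 -0.513  0.132]
 [ 0.781 -0.353  0.312]
 [ 0.784 -0.35   0.328]]
h [ 185   43  335   13 3068] [ 0.777 -0.4    0.1  ] [0.783 0.4   0.14 ]
h [492  71  33  31 347] [ 0.649 -0.399 
[... 997 characters left out ...]
690915645527 0.028758292670053014 [ 71.521 104.833 167.292]
[209 245  10  10  80] [213.875 249.5  ] [0.471 0.33  0.022] 0.009715221933603734 0.028680532649604587 [ 68.575 101.05  161.775]
cacti [[-0.101 -0.9    0.03 ]
 [ 0.751 -0.539  0.214]
 [ 0.799 -0.353  0.428]
 [ 0.82  -0.35   0.443]]
h [ 135   96  239   72 2968] [ 0.775 -0.399  0.1  ] [0.787 0.4   0.14 ]
h [374 106  24  16 263] [ 0.648 -0.399  0.1  ] [ 0.72  -0.339  0.14 ]
h [341 145  56  34 790] [ 0.401 -0.195  0.1  ] [ 0.55  -0.044  0.124]
h [333 153   7  12  71] [ 0.518 -0.057  0.1  ] [ 0.538 -0.046  0.128]
h [270 170   9   9  62] [0.548 0.111 0.1  ] [0.575 0.129 0.112]
h [195 202  11  11  79] [0.512 0.321 0.1  ] [0.54  0.336 0.112]
```

```bash
echo
```

```text
(no output)
```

View pics/top0_big.png

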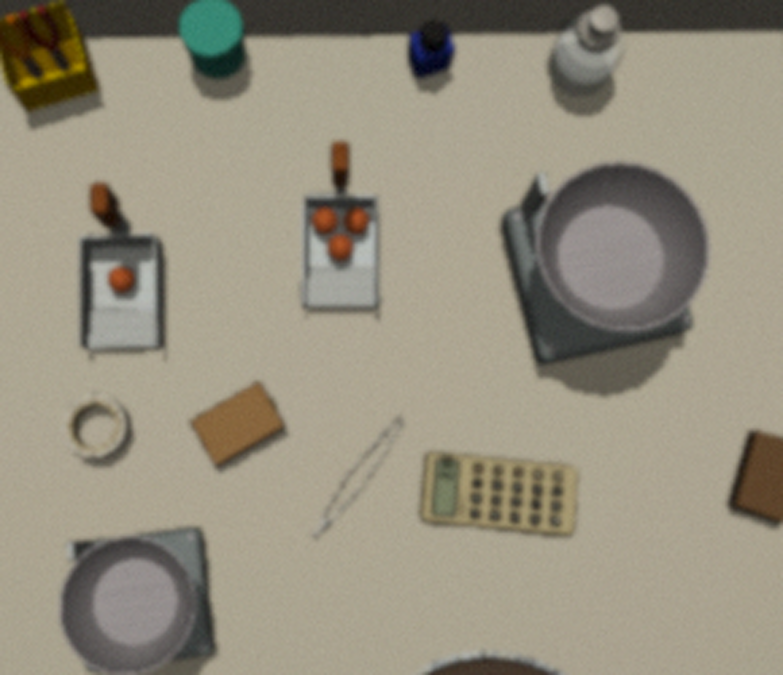

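View pics/scene0_big.png

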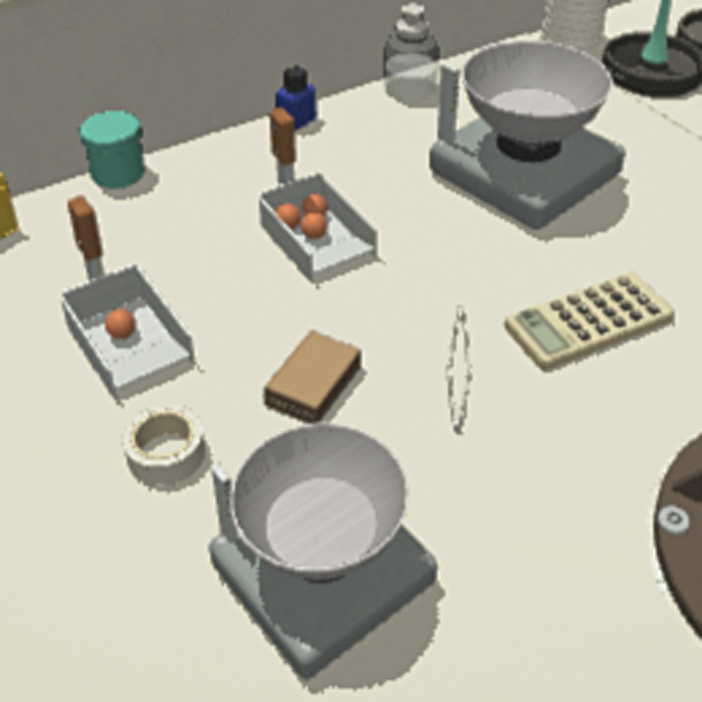

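```bash
python3 - <<'E'
from h import *
np.set_printoptions(precision=4,suppress=True)
T=load('top0');S=load('scene0')
for n,c in(('top',T),('scene',S)):
    W=cloud(c)
    for nm,(x0,x1,y0,y1,zs) in dict(big=(.37,.6,-.23,0,[(.005,.045),(.085,.12),(.112,.122)]),small=(.1,.35,.2,.4,[(.005,.045),(.06,.09),(.09,.14)]),scoop=(.42,.6,.06,.18,[(.03,.042)])).items():
        s=(W[...,0]>x0)&(W[...,0]<x1)&(W[...,1]>y0)&(W[...,1]<y1)
        for a,b in zs:
            q=W[s&(W[...,2]>a)&(W[...,2]<b)]
            if len(q)<5: continue
            r=cv2.minAreaRect(q[:,:2].astype(np.float32)*1000)
            print(n,nm,(a,b),len(q),q.min(0),q.max(0),r)
# handle
print('handle top tri')
def hm(c,x0,x1,y0,y1,zmin):
    W=cloud(c);s=(W[...,0]>x0)&(W[...,0]<x1)&(W[...,1]>y0)&(W[...,1]<y1)&(W[...,2]>zmin);return W[s],s
for n,c in(('top',T),('scene',S)):
    q,s=hm(c,.53,.6,.09,.15,.06)
    t=q[q[:,2]>.106]
    print(n,len(q),q.min(0),q.max(0),t.mean(0),cv2.minAreaRect((t[:,:2]*1000).astype(np.float32)),t[:,2].max())
print(tri(T,(305.56,137.9),S,(274.5,172)))
E
```

```text
top big (0.005, 0.045) 1137 [ 0.3891 -0.2277  0.005 ] [ 0.5914 -0.0056  0.0449] ((488.4169921875, -114.42601013183594), (216.50990295410156, 204.3330535888672), 86.4981460571289)
top big (0.085, 0.12) 1458 [ 0.4056 -0.1931  0.0851] [ 0.5464 -0.0471  0.12  ] ((475.97662353515625, -120.9192123413086), (140.92921447753906, 144.33038330078125), 1.5769877433776855)
top big (0.112, 0.122) 422 [ 0.4029 -0.1931  0.112 ] [ 0.5482 -0.0462  0.122 ] ((475.5455322265625, -119.6768798828125), (146.94554138183594, 145.20408630371094), 89.13506317138672)
top small (0.005, 0.045) 1105 [0.1045 0.201  0.005 ] [0.35   0.3965 0.0438] ((229.32052612304688, 298.8546142578125), (190.6871337890625, 245.08192443847656), 88.5337142944336)
top small (0.06, 0.09) 1371 [0.1331 0.2476 0.06  ] [0.2395 0.3566 0.09  ] ((186.0337677001953, 302.0268859863281), (108.88633728027344, 106.1541748046875), 79.30321502685547)
top small (0.09, 0.14) 236 [0.1315 0.2469 0.09  ] [0.2417 0.3578 0.1003] ((186.53305053710938, 302.3757019042969), (110.6332778930664, 110.30144500732422), 1.9438387155532837)
top scoop (0.03, 0.042) 170
[... 1187 characters left out ...]
9822998047, 110.79398345947266), 4.204767227172852)
scene scoop (0.03, 0.042) 213 [0.4462 0.0844 0.0301] [0.5682 0.1595 0.0419] ((507.71331787109375, 121.23155212402344), (73.98141479492188, 120.7288818359375), 87.98046875)
handle top tri
top 119 [0.5476 0.1125 0.0608] [0.5751 0.1275 0.1159] [0.5611 0.1199 0.1114] ((561.4993286132812, 119.77928161621094), (14.122066497802734, 27.099199295043945), 88.75997924804688) 0.11593433553103669
scene 177 [0.5465 0.1114 0.0608] [0.5762 0.1294 0.1123] [0.5598 0.1214 0.1097] ((561.828125, 121.10965728759766), (17.51265525817871, 26.16600227355957), 81.00308227539062) 0.11225865244173802
(array([0.5597, 0.1204, 0.1115]), np.float64(0.0011319259734929705))
```

The scale at (0.475, -0.120) has a 150 mm rim, so it's the larger; the other rim is 110 mm. The scoop handle is at about (0.561, 0.1205), with its top at 0.112 and the mouth towards -x. Next I check the plants around the start pose and the tool axes.

```bash
python3 - <<'E'
from h import *
from scipy.spatial.transform import Rotation as Ro
np.set_printoptions(precision=3,suppress=True,linewidth=200)
q=[-0.11305512, -0.69779359, -0.11414697,  0.6980495];print(Ro.from_quat(q,scalar_first=True).as_matrix())
H=np.zeros((12,11))
for n in('top0','scene0'):
    W=cloud(load(n)).reshape(-1,3);W=W[~np.isnan(W[:,0])]
    for p in W:
        i=int((p[0]+.2)//.08);j=int((p[1]+.88)//.08)
        if 0<=i<12 and 0<=j<11: H[i,j]=max(H[i,j],p[2])
print('cols y',np.arange(11)*.08-.84)
for i in range(12):print('x %.2f'%(i*.08-.16),H[i])
# wrist camera: stem points with depth
c=load('wrist0');hsv=cv2.cvtColor(c['img'],cv2.COLOR_BGR2HSV)
v,u=np.mgrid[0:400,0:640];dx=u-c['cx'];dy=v-c['cy'];r=np.hypot(dx,dy)+1e-9;th=r/c['fx']
D=c['depth'];P=np.stack([np.tan(th)*dx/r*D,np.tan(th)*dy/r*D,D],-1);W=(P-c['t'])@c['R']
print('cam',-c['R'].T@c['t'])
m=((hsv[...,0]>70)&(hsv[...,0]<95)&(hsv[...,1]>80)).astype(np.uint8)
k,l,st,ce=cv2.connectedComponentsWithStats(m)
for i in range(1,k):
    if st[i,4]>60:
        Q=W[(l==i)&(D>0)]
        if len(Q):j=Q[:,2].argmax();print(st[i],ce[i],'top',Q[j],'bot',Q[Q[:,2].argmin()])
E
```

```text
[[-0.001  0.317 -0.948]
 [ 0.001 -0.948 -0.317]
 [-1.    -0.002  0.   ]]
cols y [-0.84 -0.76 -0.68 -0.6  -0.52 -0.44 -0.36 -0.28 -0.2  -0.12 -0.04]
x -0.16 [0.    0.    0.    0.    0.    0.    0.001 0.002 0.002 0.002 0.015]
x -0.08 [0.    0.    0.043 0.05  0.05  0.049 0.005 0.006 0.006 0.016 0.446]
x 0.00 [0.    0.    0.045 0.049 0.05  0.051 0.006 0.006 0.007 0.557 0.556]
x 0.08 [0.    0.    0.    0.    0.001 0.    0.005 0.006 0.006 0.554 0.544]
x 0.16 [0.    0.    0.023 0.024 0.051 0.024 0.005 0.007 0.006 0.006 0.017]
x 0.24 [0.    0.    0.025 0.137 0.304 0.256 0.02  0.027 0.024 0.017 0.021]
x 0.32 [0.    0.021 0.249 0.049 0.269 0.277 0.081 0.027 0.006 0.016 0.021]
x 0.40 [0.015 0.02  0.05  0.29  0.05  0.025 0.024 0.006 0.127 0.125 0.125]
x 0.48 [0.017 0.    0.024 0.272 0.279 0.284 0.023 0.006 0.126 0.094 0.128]
x 0.56 [0.    0.024 0.25  0.049 0.283 0.25  0.076 0.005 0.125 0.126 0.132]
x 0.64 [0.    0.021 0.024 0.023 0.023 0.264 0.269 0.006 0.005 0.109 0.006]
x 0.72 [0.301 0.301 0.301 0.374 0.377 0.442 0.443 0.198 0.197 0.199 0.197]
cam [ 0.277 -0.567  0.373]
[174   0  45  27 519] [
[... 330 characters left out ...]
.252] bot [ 0.448 -0.88   0.001]
[ 109   95  203   73 4775] [221.88  128.286] top [ 0.263 -0.541  0.306] bot [ 0.158 -0.338 -0.008]
[590  95  50  39 730] [616.292 107.97 ] top [ 0.415 -0.91   0.135] bot [ 0.447 -1.064  0.005]
[ 335  151   58  153 2620] [364.982 234.91 ] top [ 0.22  -0.608  0.283] bot [ 0.207 -0.609  0.012]
[623 154  17  24 183] [631.268 162.268] top [ 0.39  -1.039  0.075] bot [ 0.422 -1.126  0.01 ]
[618 297  22  24 156] [627.141 306.782] top [ 0.15  -1.324  0.094] bot [ 0.156 -1.38   0.007]
[264 351  11   9  76] [269.224 354.776] top [-0.077 -0.601  0.059] bot [-0.078 -0.596  0.045]
[160 359  20  41 252] [168.71  377.325] top [ 0.169 -0.54   0.315] bot [-0.085 -0.48   0.108]
```

The stem at about (0.22, -0.61) stands between the open jaws, so I go straight up first.

Call:
carry_out(
  plan=[
    [[-0.1,0,0,0,0,0],[-0.2,0,0,0,0,0],[-0.2,0,0,0,0,0],[-0.2,0,0,0,0,0],[-0.15,0,0,0,0,0]],
  ],
  grip=1,
)

```text
t: 0.57
eef_pos: [0.1982, -0.5928, 0.4128]
eef_rot: [0.114, 0.698, 0.113, -0.698]
wrist_force: [0.8, -1.9, 0.4]
opening: 0.0854
```

Call:
carry_out(
  plan=[
    [[0,-0.07,-0.07,0,0,0],[0,-0.14,-0.14,0,0,0],[0,-0.14,-0.14,0,0,0],[0,-0.14,-0.14,0,0,0],[0,-0.14,-0.14,0,0,0]],
  ],
)

```text
t: 0.98
eef_pos: [0.2781, -0.4314, 0.409]
eef_rot: [-0.113, -0.698, -0.114, 0.698]
wrist_force: [1.6, -1.1, 0.4]
opening: 0.0852
```

Call:
carry_out(
  plan=[
    [[0,-0.14,-0.14,0,0,0],[0,-0.14,-0.14,0,0,0],[0,-0.14,-0.14,0,0,0],[0,-0.14,-0.14,0,0,0],[0,-0.14,-0.14,0,0,0]],
  ],
)

```text
t: 1.4
eef_pos: [0.3664, -0.2541, 0.4093]
eef_rot: [-0.114, -0.698, -0.113, 0.698]
wrist_force: [1.2, -0.2, 0.3]
opening: 0.0859
```

Call:
carry_out(
  plan=[
    [[0,-0.14,-0.14,0,0,0],[0,-0.14,-0.14,0,0,0],[0,-0.14,-0.14,0,0,0],[0,-0.14,-0.14,0,0,0],[0,-0.14,-0.14,0,0,0]],
  ],
)

```text
t: 1.82
eef_pos: [0.4547, -0.0771, 0.4094]
eef_rot: [0.114, 0.698, 0.113, -0.698]
wrist_force: [1.1, -0.5, -0.3]
opening: 0.0854
```

Call:
carry_out(
  plan=[
    [[0,-0.14,-0.14,0,0,0],[0,-0.1,-0.1,0.5,0,0],[0,-0.05,-0.05,0.8,0,0],[0,0,0,0.8,0,0],[0,0,0,0.8,0,0]],
  ],
)

```text
t: 2.23
eef_pos: [0.492, -0.0045, 0.4088]
eef_rot: [0.01, -0.707, 0.009, 0.707]
wrist_force: [0.0, -0.2, -0.8]
opening: 0.0853
```

```bash
cat > st.py <<'E'
from station import env
from scipy.spatial.transform import Rotation as Ro
import numpy as np,sys
np.set_printoptions(precision=4,suppress=True)
def st():
    s=env.sense();R=Ro.from_quat(s['eef_rot'],scalar_first=True).as_matrix()
    print(s['t'],s['eef_pos'],'q',s['joints'],'op',s['opening'],s['wrist_force']);print(R);return s,R
if __name__=='__main__':
    s,R=st()
    if len(sys.argv)>3:
        print('tool delta norm',R.T@(np.array([float(a) for a in sys.argv[1:4]])-s['eef_pos'])/.2)
    if len(sys.argv)>4:
        a=np.deg2rad(float(sys.argv[4])) # desired tool y yaw, pitch
        p=np.deg2rad(float(sys.argv[5])) if len(sys.argv)>5 else 0
        Y=np.array([np.cos(a),np.sin(a),0]);f=np.cross([0,0,1],Y) # horizontal fwd
        X=np.array([0,0,-1])*np.cos(p)+np.sin(p)*f
        D=np.stack([X,Y,np.cross(X,Y)],1)
        print('rotvec norm',Ro.from_matrix(R.T@D).as_rotvec()/.12)
E
python3 st.py 0.561 0.1205 0.2 -91.4
```

```text
2.2333 [ 0.492  -0.0045  0.4088] q [ 0.2908  0.1543 -0.4559  1.562   0.0677  1.442  -1.7672] op 0.08530729623495013 [ 0.0314 -0.2316 -0.8155]
[[-0.001  -0.0272 -0.9996]
 [ 0.0004 -0.9996  0.0272]
 [-1.     -0.0004  0.001 ]]
tool delta norm [ 1.0439 -0.6339 -0.3287]
rotvec norm [-0.0235  0.0083  0.0034]
```

Call:
carry_out(
  plan=[
    [[0,-0.1,-0.05,0,0,0],[0.05,-0.17,-0.09,0,0,0],[0.09,-0.17,-0.09,0,0,0],[0.14,-0.13,-0.07,0,0,0],[0.19,-0.06,-0.03,0,0,0]],
  ],
)

```text
t: 2.65
eef_pos: [0.5625, 0.1227, 0.3163]
eef_rot: [-0.009, 0.709, -0.006, -0.706]
wrist_force: [-0.2, -0.6, -0.1]
opening: 0.0857
```

Call:
carry_out(
  plan=[
    [[0.2,0,0,0,0,0],[0.2,0,0,0,0,0],[0.13,0,0,0,0,0],[0.04,0,0,0,0,0],[0,0,0,0,0,0]],
  ],
)

```text
t: 3.07
eef_pos: [0.5594, 0.1171, 0.1996]
eef_rot: [0.009, -0.706, 0.009, 0.709]
wrist_force: [0.5, 0.3, 0.4]
opening: 0.0855
```

```bash
python3 st.py 0.561 0.1205 0.077 -91.4; python3 - <<'E'
from station import env, eyes
import cv2,pickle
for n in('wrist','scene'):
    c=eyes.capture(n);cv2.imwrite(f'pics/{n}1.png',c['img']);pickle.dump(c,open(f'pics/{n}1.pkl','wb'))
E
```

```text
3.0667 [0.5594 0.1171 0.1996] q [ 0.0568  0.4378 -0.494   1.7225  0.2337  1.0447 -2.113 ] op 0.08554647803168162 [0.4815 0.2824 0.3911]
[[-0.0043 -0.0252 -0.9997]
 [-0.001  -0.9997  0.0252]
 [-1.      0.0011  0.0043]]
tool delta norm [ 0.6131 -0.0177 -0.01  ]
rotvec norm [-0.0068  0.0356 -0.0095]
```

View pics/wrist1.png

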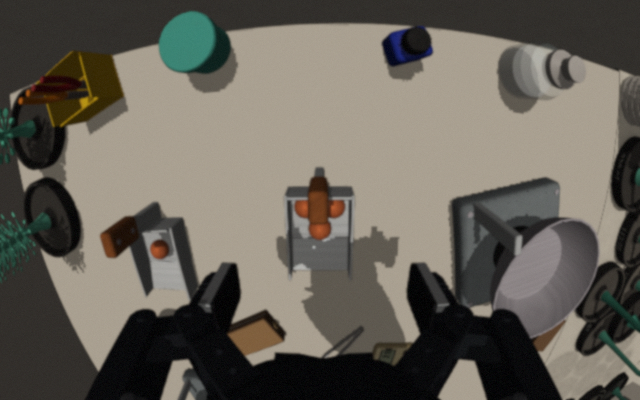

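The wrist view shows the handle at about (318,195), centred between the fingers at (215,285) and (425,285). I'll cross-check the handle position from this view.

```bash
python3 - <<'E'
from h import *
np.set_printoptions(precision=4,suppress=True)
c=load('wrist1');hsv=cv2.cvtColor(c['img'],cv2.COLOR_BGR2HSV)
crop=cv2.resize(c['img'][150:260,270:370],None,fx=5,fy=5,interpolation=cv2.INTER_CUBIC);cv2.imwrite('pics/w1c.png',crop)
v,u=np.mgrid[0:400,0:640];dx=u-c['cx'];dy=v-c['cy'];r=np.hypot(dx,dy)+1e-9;th=r/c['fx']
D=c['depth'];P=np.stack([np.tan(th)*dx/r*D,np.tan(th)*dy/r*D,D],-1);W=(P-c['t'])@c['R']
s=(D>0)&(W[...,2]>.1)&(abs(u-318)<20)&(abs(v-200)<40)
q=W[s];print(len(q),q.min(0),q.max(0),np.median(q,0))
t=q[q[:,2]>.108];print(cv2.minAreaRect((t[:,:2]*1000).astype(np.float32)))
E
```

```text
734 [0.5489 0.1123 0.1   ] [0.5765 0.1285 0.114 ] [0.5646 0.1202 0.1113]
((562.4938354492188, 120.3897705078125), (15.638432502746582, 26.906774520874023), 88.78853607177734)
```

View pics/w1c.png

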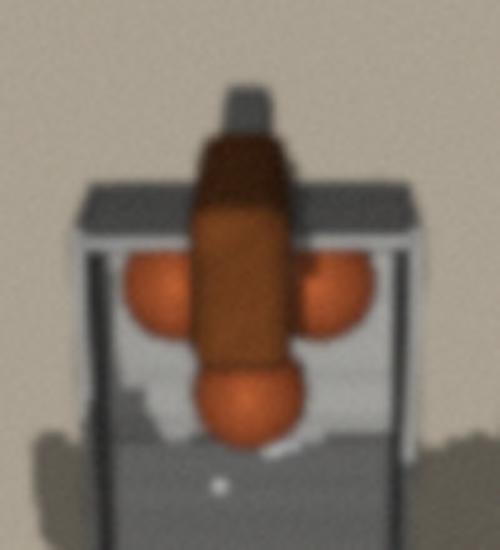

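Call:
carry_out(
  plan=[
    [[0.07,-0.008,-0.006,0,0.02,0],[0.15,-0.009,-0.006,0,0.02,0],[0.16,0,0,0,0,0],[0.13,0,0,0,0,0],[0.08,0,0,0,0,0]],
  ],
)

```text
t: 3.58
eef_pos: [0.5644, 0.121, 0.0836]
eef_rot: [-0.009, 0.709, -0.009, -0.705]
wrist_force: [0.4, -0.3, -0.1]
opening: 0.0853
```

```bash
python3 st.py 0.562 0.1204 0.077 -91.4
```

```text
3.5833 [0.5644 0.121  0.0836] q [ 0.0076  0.5719 -0.4429  1.8348  0.3319  0.8021 -2.2024] op 0.08527510160661848 [ 0.365  -0.3313 -0.1107]
[[ 0.0064 -0.0259 -0.9996]
 [-0.0001 -0.9997  0.0259]
 [-1.     -0.0001 -0.0064]]
tool delta norm [0.0329 0.0031 0.0124]
rotvec norm [-0.0122 -0.0531  0.0009]
```

Call:
carry_out(
  plan=[
    [[0,0,0,0,0,0],[0,0,0,0,0,0],[0,0,0,0,0,0],[0,0,0,0,0,0],[0,0,0,0,0,0]],
  ],
)

```text
t: 4.0
eef_pos: [0.5647, 0.1214, 0.0854]
eef_rot: [-0.009, 0.71, -0.009, -0.704]
wrist_force: [0.3, 1.2, -0.3]
opening: 0.0851
```

```bash
python3 st.py 0.562 0.1204 0.077 -91.4
```

```text
4.0 [0.5647 0.1214 0.0854] q [ 0.0082  0.5694 -0.4441  1.8336  0.3308  0.8042 -2.2014] op 0.08507063153678206 [ 0.3236  1.1515 -0.2893]
[[ 0.0077 -0.0256 -0.9996]
 [ 0.0005 -0.9997  0.0256]
 [-1.     -0.0007 -0.0076]]
tool delta norm [0.0419 0.0051 0.0139]
rotvec norm [-0.0094 -0.0636  0.0056]
```

Call:
carry_out(
  plan=[
    [[0.025,0.003,0.008,0,-0.03,0],[0.018,0.003,0.006,0,-0.03,0],[0,0,0,0,0,0],[0,0,0,0,0,0],[0,0,0,0,0,0]],
  ],
)

```text
t: 4.42
eef_pos: [0.5607, 0.1199, 0.0749]
eef_rot: [0.009, -0.706, 0.009, 0.708]
wrist_force: [0.0, -0.4, -0.2]
opening: 0.0855
```

Call:
carry_out(
  plan=[
    [[0,0,0,0,0,0],[0,0,0,0,0,0],[0,0,0,0,0,0],[0,0,0,0,0,0],[0,0,0,0,0,0]],
  ],
  grip=0,
  force=100,
)

```text
t: 4.83
eef_pos: [0.5608, 0.1199, 0.0751]
eef_rot: [0.009, -0.706, 0.009, 0.708]
wrist_force: [0.4, -0.2, -0.2]
opening: 0.0256
```

Call:
carry_out(
  plan=[
    [[0,0,0,0,0,0],[0,0,0,0,0,0],[0,0,0,0,0,0],[0,0,0,0,0,0],[0,0,0,0,0,0]],
  ],
)

```text
t: 5.25
eef_pos: [0.5609, 0.1201, 0.0752]
eef_rot: [0.009, -0.706, 0.009, 0.708]
wrist_force: [0.7, 0.0, 2.2]
opening: 0.015
```

```bash
python3 st.py 0.562 0.1204 0.077 -91.4
```

```text
5.25 [0.5609 0.1201 0.0752] q [ 0.0072  0.5824 -0.4408  1.8427  0.3346  0.792  -2.2039] op 0.014980788017119155 [0.7346 0.0098 2.2285]
[[-0.0021 -0.0252 -0.9997]
 [ 0.0002 -0.9997  0.0252]
 [-1.     -0.0002  0.0021]]
tool delta norm [-0.0092 -0.0018 -0.0053]
rotvec norm [-0.0061  0.0174  0.0014]
```

The grip holds at 15 mm. I lift gently.

Call:
carry_out(
  plan=[
    [[-0.01,0,0,0,0,0],[-0.02,0,0,0,0,0],[-0.04,0,0,0,0,0],[-0.06,0,0,0,0,0],[-0.08,0,0,0,0,0]],
  ],
)

```text
t: 5.67
eef_pos: [0.5603, 0.1196, 0.1174]
eef_rot: [0.009, -0.706, 0.009, 0.708]
wrist_force: [1.0, 0.9, -3.6]
opening: 0.0149
```

Call:
carry_out(
  plan=[
    [[-0.1,0,0,0,0,0],[-0.1,0,0,0,0,0],[-0.1,0,0,0,0,0],[-0.1,0,0,0,0,0],[-0.1,0,0,0,0,0]],
  ],
)

```text
t: 6.08
eef_pos: [0.5609, 0.1199, 0.2192]
eef_rot: [0.009, -0.706, 0.009, 0.708]
wrist_force: [0.6, -0.4, -3.6]
opening: 0.0147
```

Call:
carry_out(
  plan=[
    [[-0.08,0,0,0,0,0],[-0.06,0,0,0,0,0],[-0.04,0,0,0,0,0],[-0.02,0,0,0,0,0],[0,0,0,0,0,0]],
  ],
)

```text
t: 6.5
eef_pos: [0.5614, 0.12, 0.2581]
eef_rot: [0.009, -0.707, 0.009, 0.707]
wrist_force: [0.1, -0.1, -3.7]
opening: 0.0149
```

```bash
python3 st.py 0.618 -0.12 0.25 -90; python3 - <<'E'
from station import env, eyes
import cv2,pickle
for n in('scene','wrist'):
    c=eyes.capture(n);cv2.imwrite(f'pics/{n}2.png',c['img']);pickle.dump(c,open(f'pics/{n}2.pkl','wb'))
E
```

```text
6.5 [0.5614 0.12   0.2581] q [ 0.0658  0.3892 -0.5087  1.6406  0.2018  1.1654 -2.0872] op 0.01489510355891173 [ 0.1439 -0.074  -3.7321]
[[-0.001  -0.0252 -0.9997]
 [ 0.0003 -0.9997  0.0252]
 [-1.     -0.0002  0.001 ]]
tool delta norm [ 0.04    1.1926 -0.3132]
rotvec norm [-0.2103  0.0087  0.0021]
```

View pics/scene2.png

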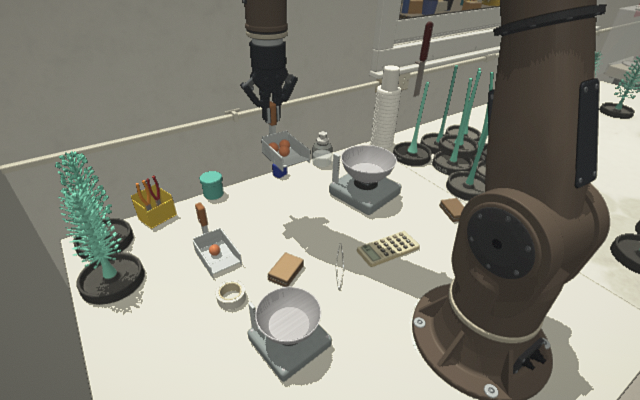

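View pics/wrist2.png

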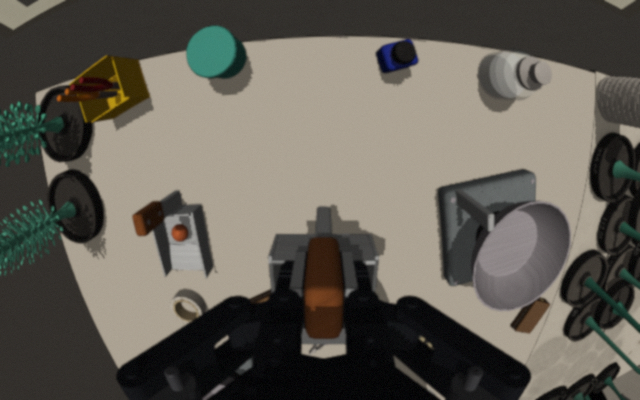

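The scoop hangs at about (284,148) in the scene view, balls aboard, roughly level. I'll check its pitch with depth.

```bash
python3 - <<'E'
from h import *
np.set_printoptions(precision=4,suppress=True)
c=load('scene2');W=cloud(c)
s=(W[...,0]>.42)&(W[...,0]<.6)&(W[...,1]>.07)&(W[...,1]<.17)&(W[...,2]>.16)&(W[...,2]<.235)
hsv=cv2.cvtColor(c['img'],cv2.COLOR_BGR2HSV)
ball=(hsv[...,0]<14)&(hsv[...,1]>120)
q=W[s&~ball];print(len(q),q.min(0),q.max(0))
# rim: upper envelope along y extremes vs x
for x in np.arange(.44,.58,.01):
    a=q[(abs(q[:,0]-x)<.005)]
    if len(a):
        l=a[a[:,1]>.145]; r=a[a[:,1]<.095]; m=a[abs(a[:,1]-.12)<.02]
        print(round(x,3),l[:,2].max() if len(l) else None,r[:,2].max() if len(r) else None,m[:,2].min() if len(m) else None,a[:,1].min(),a[:,1].max())
E
```

```text
1137 [0.4466 0.0845 0.1813] [0.5728 0.1592 0.2349]
0.45 0.21814553503504058 0.21903291409944087 0.1926726995268073 0.0864130347420989 0.15903359823409227
0.46 0.21757804893641572 0.21902059798809254 0.19095316968386578 0.08693045645747734 0.1591701451903693
0.47 0.21783381848597805 0.21791584627687968 0.18836675570322584 0.08660815994667806 0.1586233496274109
0.48 0.21722530536643023 0.2184390246389511 0.18539738030699385 0.08637547081843223 0.15818280711009475
0.49 0.21872410699738545 0.21789087374874427 0.18321580757210126 0.08610786634131268 0.15803991345918106
0.5 0.2184027192646953 0.2174682681929225 0.18337612425799069 0.0849017003177884 0.15737099066305726
0.51 0.2177788285298055 0.2178309595814152 0.18345782449541198 0.08555677536373259 0.15731057267678353
0.52 0.21752977585634864 0.2177286690072267 0.18551645377075718 0.0846593107887952 0.15784345541119887
0.53 0.21787371719407111 0.21889255727837845 0.18342216004089915 0.08469934699540034 0.15692119994817383
0.54 0.21852123098663068 0.21847029255349273 0.1854518915388122 0.08529256804176866 0.15686782595820037
0.55 0.22383181087670131 0.2246628544992844 0.1857901138335323 0.08453510261707493 0.1559394716618823
0.56 None None 0.2189349397801617 0.12358189273381423 0.12483444052911633
0.57 None None 0.2120374455077866 0.12135970766489562 0.12430538928716256
```

Call:
carry_out(
  plan=[
    [[0,0.03,-0.008,-0.02,0,0],[0,0.06,-0.016,-0.02,0,0],[0,0.09,-0.024,-0.02,0,0],[0,0.12,-0.032,-0.02,0,0],[0,0.12,-0.032,-0.02,0,0]],
  ],
)

```text
t: 7.02
eef_pos: [0.5821, 0.0335, 0.2564]
eef_rot: [0.004, -0.706, 0.005, 0.708]
wrist_force: [0.4, -0.1, -5.3]
opening: 0.015
```

Call:
carry_out(
  plan=[
    [[0,0.12,-0.032,-0.02,0,0],[0,0.12,-0.032,-0.02,0,0],[0,0.12,-0.032,-0.02,0,0],[0,0.12,-0.032,-0.02,0,0],[0,0.12,-0.032,-0.02,0,0]],
  ],
)

```text
t: 7.43
eef_pos: [0.6128, -0.0878, 0.2562]
eef_rot: [0.001, -0.706, 0.001, 0.708]
wrist_force: [0.7, -0.3, -3.5]
opening: 0.0147
```

Call:
carry_out(
  plan=[
    [[0,0.09,-0.024,0,0,0],[0,0.06,-0.016,0,0,0],[0,0.03,-0.008,0,0,0],[0,0,0,0,0,0],[0,0,0,0,0,0]],
  ],
)

```text
t: 7.85
eef_pos: [0.6223, -0.12, 0.2566]
eef_rot: [0.001, -0.706, -0.0, 0.708]
wrist_force: [0.5, 1.5, -3.8]
opening: 0.0146
```

```bash
python3 st.py 0.618 -0.12 0.25 -90; python3 - <<'E'
from station import env, eyes
import cv2,pickle
for n in('scene','top'):
    c=eyes.capture(n);cv2.imwrite(f'pics/{n}3.png',c['img']);pickle.dump(c,open(f'pics/{n}3.pkl','wb'))
E
```

```text
7.85 [ 0.6223 -0.12    0.2566] q [ 0.3939  0.4795 -0.4355  1.4936  0.208   1.2175 -1.6426] op 0.014634087583824782 [ 0.5274  1.4528 -3.7784]
[[-0.0029 -0.0007 -1.    ]
 [ 0.001  -1.      0.0007]
 [-1.     -0.001   0.0029]]
tool delta norm [0.0332 0.0003 0.0216]
rotvec norm [-0.0058  0.0243  0.008 ]
```

View pics/scene3.png

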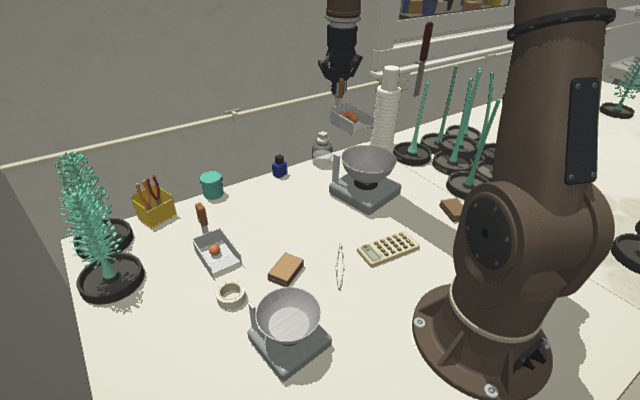

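Call:
carry_out(
  plan=[
    [[0,0,0.02,0,0.5,0],[0,0,0.02,0,0.5,0],[0,0,0.02,0,0.5,0],[0,0,0.02,0,0.4,0],[0,0,0.02,0,0.3,0]],
  ],
)

```text
t: 8.37
eef_pos: [0.6018, -0.1191, 0.2549]
eef_rot: [0.0, 0.794, 0.0, -0.608]
wrist_force: [0.1, -0.1, -5.4]
opening: 0.0147
```

Call:
carry_out(
  plan=[
    [[0,0,0,0,0,0],[0,0,0,0,0,0],[0,0,0,0,0,0],[0,0,0,0,0,0],[0,0,0,0,0,0]],
  ],
)

```text
t: 8.78
eef_pos: [0.6036, -0.1203, 0.2548]
eef_rot: [-0.0, 0.793, -0.0, -0.609]
wrist_force: [-0.7, 0.3, -3.8]
opening: 0.0152
```

```bash
cat >lip.py <<'E'
from st import *
s,R=st();print('lip',s['eef_pos']+R@[.061,0,.113],'pitch',np.degrees(np.arctan2(R[0,0],-R[2,0])))
E
python3 lip.py; python3 - <<'E'
from station import env, eyes
import cv2,pickle
for n in('scene','top'):
    c=eyes.capture(n);cv2.imwrite(f'pics/{n}4.png',c['img'] if 0 else cv2.resize(c['img'][80:260,250:490],None,fx=3,fy=3));pickle.dump(c,open(f'pics/{n}4.pkl','wb'))
E
```

```text
8.7833 [ 0.6036 -0.1203  0.2548] q [ 0.5038  0.3149 -0.4787  1.7801  0.1725  0.824  -1.6082] op 0.015199048388976196 [-0.7076  0.2748 -3.8023]
[[ 0.2587 -0.0006 -0.966 ]
 [ 0.0002 -1.      0.0007]
 [-0.966  -0.0004 -0.2587]]
lip [ 0.5102 -0.1202  0.1666] pitch 14.993210857291245
```

View pics/scene4.png

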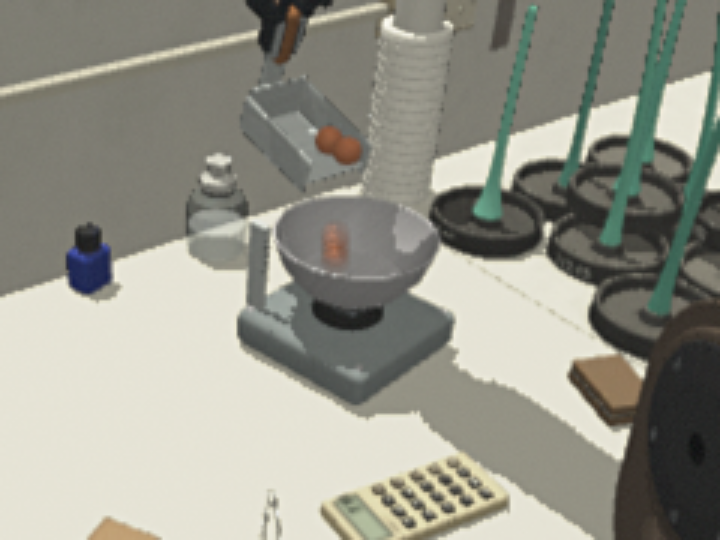

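View pics/top4.png

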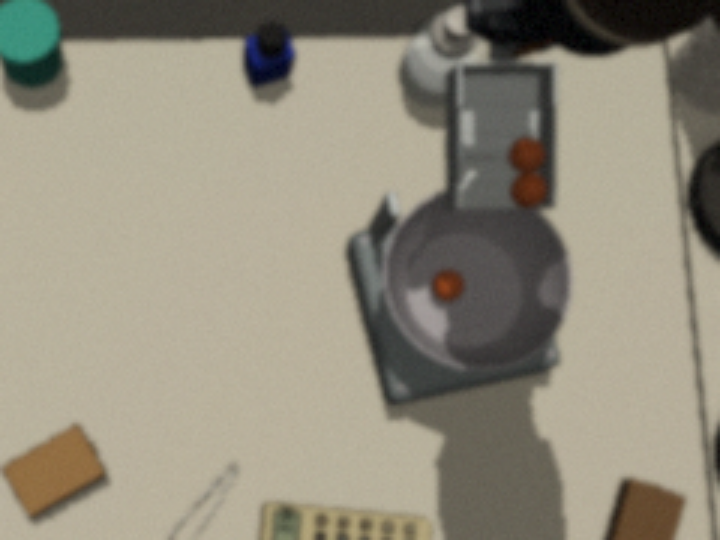

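One ball is already in the pan at (448,285) in the top crop, and two sit on the ramp. I verify the lip position by ray before tilting further.

```bash
python3 - <<'E'
from h import *
np.set_printoptions(precision=4,suppress=True)
c=load('top4')
for u,v in((402,148.5),(417,149),(433,149.5)):print(plane(c,u,v,.167))
W=cloud(load('scene4'));q=W[(W[...,0]>.49)&(W[...,0]<.62)&(abs(W[...,1]+.12)<.045)&(W[...,2]>.13)&(W[...,2]<.24)]
a=q[q[:,0]<q[:,0].min()+.01];print(q.min(0),a[:,2].min(),a[:,2].max(),a[:,1].min(),a[:,1].max())
E
```

```text
[ 0.5126 -0.0904  0.167 ]
[ 0.5109 -0.1235  0.167 ]
[ 0.5092 -0.1589  0.167 ]
[ 0.505  -0.1595  0.1559] 0.15589239541938338 0.1900652808036658 -0.15621379344411532 -0.08416873320400069
```

Call:
carry_out(
  plan=[
    [[-0.01,0,0.015,0,0.15,0],[-0.01,0,0.016,0,0.2,0],[-0.01,0,0.017,0,0.2,0],[-0.01,0,0.015,0,0.2,0],[-0.01,0,0.008,0,0.2,0]],
  ],
)

```text
t: 9.3
eef_pos: [0.5861, -0.1206, 0.2599]
eef_rot: [-0.0, 0.827, -0.0, -0.562]
wrist_force: [0.3, -0.6, -2.7]
opening: 0.0148
```

Call:
carry_out(
  plan=[
    [[-0.014,0,0.008,0,0.2,0],[-0.014,0,0.008,0,0.2,0],[-0.014,0,0.008,0,0.2,0],[-0.014,0,0.008,0,0.2,0],[-0.014,0,0.008,0,0.2,0]],
  ],
)

```text
t: 9.72
eef_pos: [0.5735, -0.1206, 0.2699]
eef_rot: [-0.0, 0.859, -0.0, -0.511]
wrist_force: [-0.2, 0.9, -1.1]
opening: 0.0148
```

```bash
python3 lip.py; python3 - <<'E'
from station import env, eyes
import cv2,pickle
for n in('scene','top'):
    c=eyes.capture(n);cv2.imwrite(f'pics/{n}5.png',c['img'] if 0 else cv2.resize(c['img'][80:260,250:490],None,fx=3,fy=3));pickle.dump(c,open(f'pics/{n}5.pkl','wb'))
E
```

```text
9.7167 [ 0.5735 -0.1206  0.2699] q [ 0.6498  0.1609 -0.5426  2.0214  0.042   0.4884 -1.47  ] op 0.014846867200365132 [-0.2195  0.8599 -1.0551]
[[ 0.477  -0.001  -0.8789]
 [-0.0006 -1.      0.0008]
 [-0.8789  0.0001 -0.477 ]]
lip [ 0.5033 -0.1206  0.1624] pitch 28.488775981844118
```

View pics/scene5.png

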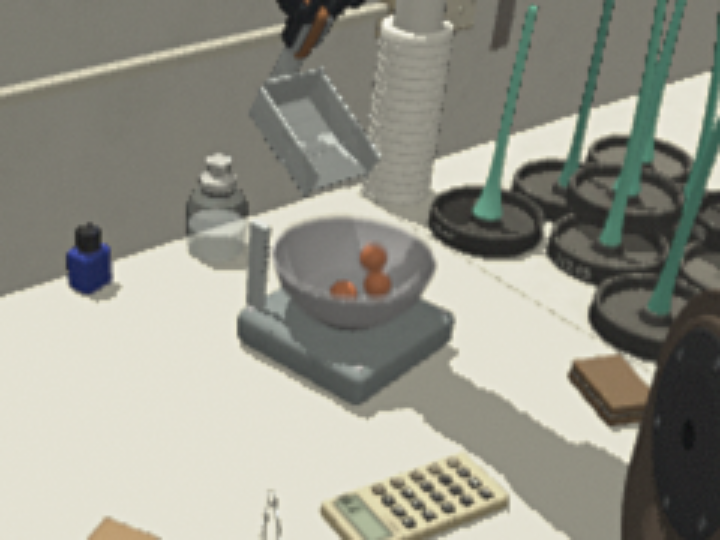

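View pics/top5.png

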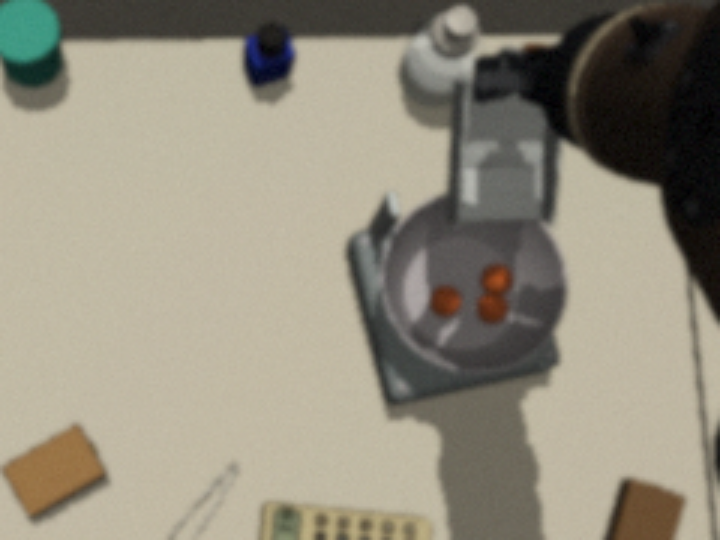

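All three balls are in the sunken pan, and the scoop is empty. I raise it, then level it.

Call:
carry_out(
  plan=[
    [[-0.05,0,-0.03,0,0,0],[-0.1,0,-0.055,0,0,0],[-0.12,0,-0.065,0,-0.2,0],[-0.1,0,-0.04,0,-0.5,0],[-0.05,0,-0.01,0,-0.6,0]],
  ],
)

```text
t: 10.23
eef_pos: [0.5703, -0.1212, 0.3667]
eef_rot: [0.0, 0.817, -0.002, -0.577]
wrist_force: [1.9, 0.0, -2.7]
opening: 0.0149
```

Call:
carry_out(
  plan=[
    [[0,0,0,0,-0.6,0],[0,0,0,0,-0.6,0],[0,0,0,0,-0.6,0],[0,0,0,0,-0.6,0],[0,0,0,0,-0.4,0]],
  ],
)

```text
t: 10.65
eef_pos: [0.5708, -0.1209, 0.3628]
eef_rot: [0.001, -0.707, 0.001, 0.707]
wrist_force: [-0.0, 0.5, -2.0]
opening: 0.0146
```

```bash
python3 lip.py;python3 st.py 0.561 0.12 0.3 -90
```

```text
10.65 [ 0.5708 -0.1209  0.3628] q [ 0.4868  0.3452 -0.5217  1.4437  0.1724  1.3985 -1.6116] op 0.014578179397092139 [-0.0494  0.4692 -2.0221]
[[-0.0002 -0.0019 -1.    ]
 [-0.0004 -1.      0.0019]
 [-1.      0.0004  0.0002]]
lip [ 0.4578 -0.1207  0.3018] pitch -0.010423292761572164
10.65 [ 0.5708 -0.1209  0.3628] q [ 0.4868  0.3452 -0.5217  1.4437  0.1724  1.3985 -1.6116] op 0.014578179397092139 [-0.0494  0.4692 -2.0221]
[[-0.0002 -0.0019 -1.    ]
 [-0.0004 -1.      0.0019]
 [-1.      0.0004  0.0002]]
tool delta norm [ 0.3133 -1.2045  0.0513]
rotvec norm [-0.0155  0.0015 -0.0034]
```

Call:
carry_out(
  plan=[
    [[0,-0.06,0.01,0,0,0],[0,-0.12,0.01,0,0,0],[0,-0.17,0.01,0,0,0],[0,-0.17,0.01,0,0,0],[0,-0.17,0.01,0,0,0]],
  ],
)

```text
t: 11.07
eef_pos: [0.5599, 0.0192, 0.3629]
eef_rot: [-0.001, 0.709, -0.001, -0.705]
wrist_force: [0.3, 0.7, -0.9]
opening: 0.0147
```

Call:
carry_out(
  plan=[
    [[0.05,-0.17,0,0,0,0],[0.1,-0.17,0,0,0,0],[0.12,-0.11,0,0,0,0],[0.15,-0.06,0,0,0,0],[0.15,0,0,0,0,0]],
  ],
)

```text
t: 11.48
eef_pos: [0.5601, 0.1245, 0.2485]
eef_rot: [0.0, 0.709, 0.002, -0.705]
wrist_force: [0.8, -1.1, -0.9]
opening: 0.0153
```

Call:
carry_out(
  plan=[
    [[0.15,0,0,0,0,0],[0.15,0,0,0,0,0],[0.12,0,0,0,0,0],[0.08,0,0,0,0,0],[0.03,0,0,0,0,0]],
  ],
)

```text
t: 11.9
eef_pos: [0.5596, 0.1193, 0.1402]
eef_rot: [-0.0, 0.707, -0.001, -0.707]
wrist_force: [0.3, -0.9, -1.4]
opening: 0.0149
```

Call:
carry_out(
  plan=[
    [[0,0,0,0,0,0],[0,0,0,0,0,0],[0,0,0,0,0,0],[0,0,0,0,0,0],[0,0,0,0,0,0]],
  ],
)

```text
t: 12.32
eef_pos: [0.5615, 0.1195, 0.1437]
eef_rot: [-0.001, 0.709, -0.0, -0.705]
wrist_force: [0.3, -0.0, -1.0]
opening: 0.0147
```

```bash
python3 lip.py;python3 st.py 0.561 0.12 0.0765 -90
```

```text
12.3167 [0.5615 0.1195 0.1437] q [ 0.0942  0.5126 -0.5603  1.783   0.3322  0.9353 -2.179 ] op 0.014701665444104188 [ 0.2856 -0.0435 -0.9868]
[[ 0.0056 -0.0015 -1.    ]
 [ 0.0004 -1.      0.0015]
 [-1.     -0.0004 -0.0056]]
lip [0.4489 0.1197 0.0821] pitch 0.32086328391346414
12.3167 [0.5615 0.1195 0.1437] q [ 0.0942  0.5126 -0.5603  1.783   0.3322  0.9353 -2.179 ] op 0.014701665444104188 [ 0.2856 -0.0435 -0.9868]
[[ 0.0056 -0.0015 -1.    ]
 [ 0.0004 -1.      0.0015]
 [-1.     -0.0004 -0.0056]]
tool delta norm [ 0.336  -0.0025  0.0045]
rotvec norm [-0.0125 -0.0467  0.003 ]
```

Now I come down to just above the bench, and settle.

Call:
carry_out(
  plan=[
    [[0.07,0,0,0,-0.03,0],[0.09,0,0,0,-0.02,0],[0.08,0,0,0,0,0],[0.05,0,0,0,0,0],[0.02,0,0,0,0,0]],
  ],
)

```text
t: 12.73
eef_pos: [0.5598, 0.1188, 0.0784]
eef_rot: [0.0, -0.705, 0.001, 0.709]
wrist_force: [-0.2, -0.4, -1.2]
opening: 0.0148
```

Call:
carry_out(
  plan=[
    [[0,0,0,0,0,0],[0,0,0,0,0,0],[0,0,0,0,0,0],[0,0,0,0,0,0],[0,0,0,0,0,0]],
  ],
)

```text
t: 13.15
eef_pos: [0.5613, 0.1194, 0.0812]
eef_rot: [0.001, -0.707, 0.0, 0.708]
wrist_force: [0.2, -0.2, -0.7]
opening: 0.0149
```

```bash
python3 lip.py;python3 st.py 0.561 0.12 0.0755 -90
```

```text
13.15 [0.5613 0.1194 0.0812] q [ 0.0646  0.5906 -0.5234  1.8338  0.389   0.8215 -2.2269] op 0.01494072480915716 [ 0.2141 -0.1701 -0.6982]
[[-0.0012 -0.0013 -1.    ]
 [ 0.0003 -1.      0.0013]
 [-1.     -0.0003  0.0012]]
lip [0.4482 0.1196 0.0204] pitch -0.0670958717976447
13.15 [0.5613 0.1194 0.0812] q [ 0.0646  0.5906 -0.5234  1.8338  0.389   0.8215 -2.2269] op 0.01494072480915716 [ 0.2141 -0.1701 -0.6982]
[[-0.0012 -0.0013 -1.    ]
 [ 0.0003 -1.      0.0013]
 [-1.     -0.0003  0.0012]]
tool delta norm [ 0.0287 -0.0028  0.0013]
rotvec norm [-0.0111  0.0098  0.0023]
```

Call:
carry_out(
  plan=[
    [[0.008,0,0,0,0,0],[0.006,0,0,0,0,0],[0.005,0,0,0,0,0],[0.004,0,0,0,0,0],[0,0,0,0,0,0]],
  ],
)

```text
t: 13.57
eef_pos: [0.5607, 0.1192, 0.0757]
eef_rot: [0.0, -0.706, 0.0, 0.708]
wrist_force: [0.3, 0.5, -1.0]
opening: 0.0153
```

Call:
carry_out(
  plan=[
    [[0.003,0,0,0,0,0],[0.003,0,0,0,0,0],[0,0,0,0,0,0],[0,0,0,0,0,0],[0,0,0,0,0,0]],
  ],
)

```text
t: 13.98
eef_pos: [0.561, 0.1194, 0.0751]
eef_rot: [0.0, -0.706, 0.0, 0.708]
wrist_force: [-1.1, 0.1, 5.4]
opening: 0.0152
```

The wrist force rose to 5.4 N, so the scoop is on the bench. I open the gripper.

Call:
carry_out(
  plan=[
    [[0,0,0,0,0,0],[0,0,0,0,0,0],[0,0,0,0,0,0],[0,0,0,0,0,0],[0,0,0,0,0,0]],
  ],
  grip=1,
)

```text
t: 14.4
eef_pos: [0.5608, 0.1193, 0.0746]
eef_rot: [0.0, -0.706, 0.0, 0.708]
wrist_force: [-0.2, -0.7, -0.3]
opening: 0.0746
```

Call:
carry_out(
  plan=[
    [[0,0,0,0,0,0],[0,0,0,0,0,0],[0,0,0,0,0,0],[0,0,0,0,0,0],[0,0,0,0,0,0]],
  ],
)

```text
t: 14.82
eef_pos: [0.5608, 0.1193, 0.0748]
eef_rot: [0.0, -0.706, 0.0, 0.708]
wrist_force: [0.6, -0.2, -0.2]
opening: 0.0856
```

Call:
carry_out(
  plan=[
    [[-0.05,0,0,0,0,0],[-0.1,0,0,0,0,0],[-0.15,0,0,0,0,0],[-0.2,0,0,0,0,0],[-0.2,0,0,0,0,0]],
  ],
)

```text
t: 15.23
eef_pos: [0.5603, 0.1193, 0.2166]
eef_rot: [0.0, -0.706, 0.0, 0.708]
wrist_force: [1.9, -0.1, 0.0]
opening: 0.0851
```

Call:
carry_out(
  plan=[
    [[-0.15,0,0,0,0,0],[-0.1,0,0,0,0,0],[-0.05,0,0,0,0,0],[0,0,0,0,0,0],[0,0,0,0,0,0]],
  ],
)

```text
t: 15.65
eef_pos: [0.561, 0.1191, 0.2743]
eef_rot: [0.0, -0.706, 0.001, 0.708]
wrist_force: [0.4, 0.5, -0.5]
opening: 0.0853
```

```bash
python3 - <<'E'
from station import env, eyes
import cv2,pickle
from h import *
np.set_printoptions(precision=4,suppress=True)
for n in('scene','top'):
    c=eyes.capture(n);cv2.imwrite(f'pics/{n}6.png',cv2.resize(c['img'][60:360,180:480] ,None,fx=2,fy=2) if n=='top' else c['img']);pickle.dump(c,open(f'pics/{n}6.pkl','wb'))
    W=cloud(c);s=(W[...,0]>.38)&(W[...,0]<.57)&(W[...,1]>-.22)&(W[...,1]<-.06)&(W[...,2]>.06)&(W[...,2]<.13)
    q=W[s];print(n,'rim',np.percentile(q[:,2],[50,95,99]),q.min(0),q.max(0))
    s=(W[...,0]>.42)&(W[...,0]<.6)&(W[...,1]>.06)&(W[...,1]<.18)&(W[...,2]>.008)&(W[...,2]<.14);q=W[s];print(' scoop',q.min(0),q.max(0),np.median(q[(q[:,2]>.03)&(q[:,2]<.04),2]))
    hsv=cv2.cvtColor(c['img'],cv2.COLOR_BGR2HSV);m=((hsv[...,0]<14)&(hsv[...,1]>120)&(hsv[...,2]>50)).astype(np.uint8)
    k,l,st,ce=cv2.connectedComponentsWithStats(m)
    for i in range(1,k):
        if st[i,4]>15:print('  ',st[i],np.nanmedian(W[l==i],0))
E
```

```text
scene rim [0.0775 0.0955 0.0969] [ 0.4004 -0.1947  0.06  ] [ 0.5518 -0.0603  0.0978]
 scoop [0.4467 0.0815 0.008 ] [0.5754 0.156  0.1133] 0.03416259722745087
   [360 165   8   8  50] [ 0.5007 -0.1296  0.0707]
   [271 170   8  20  97] [0.5519 0.1224 0.0945]
   [373 172   8   8  48] [ 0.4531 -0.1345  0.0713]
   [360 174   8   6  34] [ 0.4617 -0.0988  0.0738]
   [151 190   7  10  22] [0.6918 0.3902 0.0637]
   [196 203  11  23 114] [0.5163 0.3299 0.0954]
   [209 245  10  10  80] [0.4702 0.3302 0.0225]
top rim [0.0744 0.0973 0.099 ] [ 0.4023 -0.191   0.06  ] [ 0.5495 -0.06    0.1005]
 scoop [0.4475 0.0828 0.008 ] [0.5747 0.1551 0.1164] 0.036097361981828203
   [187  84   4  11  22] [0.6917 0.3992 0.1103]
   [193  92   9   7  26] [0.6919 0.3882 0.0642]
   [304 133   5  15  57] [0.5591 0.1198 0.112 ]
   [214 148   8  14  73] [0.5243 0.3263 0.1116]
   [406 158  10  11  70] [ 0.5012 -0.1296  0.0764]
   [394 176   9   9  68] [ 0.4631 -0.0997  0.0761]
   [221 179   8   9  60] [0.475  0.3262 0.0265]
   [410 179   9   9  67] [ 0.4551 -0.1377  0.076 ]
```

View pics/scene6.png

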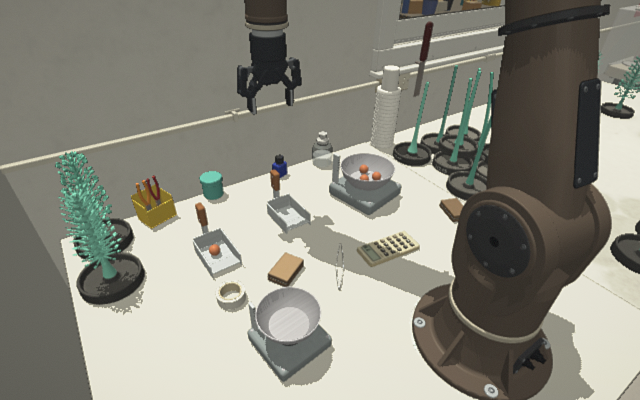

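View pics/top6.png

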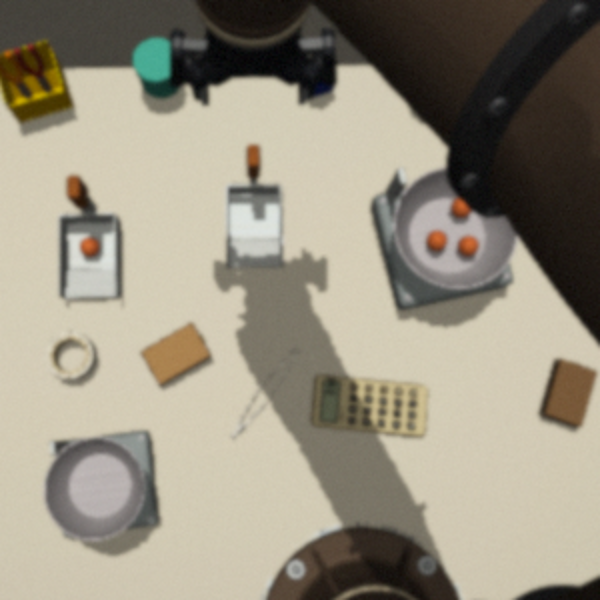

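The rim has gone from 0.122 to about 0.097 m, which is 25 mm and so on the stop. Three balls lie in the pan, the scoop stands empty and upright, and the other scoop hasn't moved. I hand in.

```bash
python3 - <<'E'
from station import env
print(env.close_job())
E
```

```text
the job is handed in; nothing more can be done
None
```

I poured all three balls into the pan of the larger scale, the one with the 150 mm rim. I then set the empty scoop down upright where it had stood, let go, and handed the job in at about 16 s.

**Last checks**, from the scene and top cameras:
- **Pan:** its rim stands at about 0.097 m, down from 0.122 m, so it has sunk the full 25 mm onto its stop. All three balls lie in it.
- **Scoop:** it is empty and upright, with its trough rim at 34–36 mm and handle top at about 112 mm, and the gripper is 20 cm above it.
- **Other scoop:** it still has its ball and is where it was, within measurement error.
- **Contact with the pan:** the poses worked out for the lip kept it about 40 mm above the unloaded rim. I saw no contact, but did not measure it directly.

**One thing off plan:** the first ball rolled out at only about 15° of tilt, earlier than expected. It still landed in the pan.

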